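# Find the tired spring clamp by pulling its test card

## Robot

A 7-joint arm with a two-finger parallel gripper is mounted at the origin on a cart in front of the work surface, level with it; the furniture and walls round the work are solid. World frame = base frame: x ahead of the robot, y to its left, z up, the work surface at z = 0. Lengths are in m, angles in rad, forces in N, time in s.
With the tool pointing down it reaches from about 0.425 to 0.925 m from the base axis. Payload 6.8 kg.
Tool frame: the origin (TCP) lies at the very end of the fingers, on their centre line; the grasp point (between the pads) lies 19 mm behind it; z points along the fingers, y is the line along which they close (so a half turn about z gives the same grasp; the last joint's range is limited). The gripper opens to 85 mm and grips with 20 to 120 N. Pads are 22 mm wide; open, the fingers measure 114 mm over their backs; the gripper's body (76 mm by 85 mm) begins 54 mm behind the grasp point. The pads swing forward as they close: fully open they stand 13 mm farther back than shut.
Start: joints at [1.025, 0.477, 0.022, 1.555, -0.011, 1.109, -0.083], TCP at [0.286, -0.611, 0.231] pointing down, gripper open.
Joint ranges: [-2.96, 2.96], [-0.34, 2.1], [-1.41, 1.46], [0.24, 2.44], [-1.37, 4.51], [0.17, 1.92], [-2.96, 2.96]. Speed limits (rad/s): [2.39, 2.39, 3.14, 3.14, 3.14, 3.14, 3.14].

## Interface

Orientations are given as a unit quaternion [w, x, y, z].
In Python, from station import get_obs, read_camera, hand_in gives the robot as it stands.
- The arm moves only by the tool arm_command, never from a script. Its argument "commands" is one flat list of numbers, 7 for each row, row after row: the shift along the tool's x, y, z in m, then the turn, a rotation vector about the tool's x, y, z in degrees, then the opening, from 0 (shut) to 1 (fully open). In form: [tx, ty, tz, rx, ry, rz, fingers, tx, ty, tz, rx, ry, rz, fingers, ...]. A call has 1 to 8 rows; each row is the pose to reach, as a shift and turn from the pose commanded when the call began, along the tool's axes at that moment; what a row does not reach only later rows make up. A row lasts 1/10 s, in which the tool goes at most 50 mm and 8.59 degrees, less where a joint would pass 70% of its speed; a pose out of reach is approached as far as the arm can. A call with a gripper value outside its range is refused whole. The fingers move at their own pace and stop on an object; "force" is the grip in N (left out, the last holds). Time passes only in rows, so rows that repeat a pose let the fingers close. It gives the time, the measured TCP pose, the force, the opening and the grip force at its end, in the units of the state.
- get_obs(): the state, without advancing time (a new reading comes with each control period).
- read_camera(name): name is "side" or "top"; returns a dict with "img" (420x560x3 uint8, red, green, blue), "camera_matrix" (3x3 intrinsics, pixels), "pose" (4x4, takes a point from camera to world coordinates). Camera axes: x right, y down, z forward; pixel columns grow to the right and rows downward; lengths in m; the calibration is good to about 2 mm. A picture is of the moment at which its call begins. There is no depth.
- hand_in(): hands the job in; it is judged then, once.
The state is a dict: "t": time; "q": joint angles; "joint_vel": joint speeds; "joint_torque": joint torques, N m; "eef_pos": TCP position; "tool_rot": TCP orientation; "contact_force": force on the tool from outside, world axes, zero at the start; "torque": the same for the moment, N m; "gripper_width": opening from 0.0 (shut) to 1.0 (fully open); "grasp_force": force on a finger pad.
Only numpy, scipy, OpenCV 4.12 (cv2) and the standard library are available. Lean on these libraries where they do the work, as an engineer would, in place of code of your own. Each camera call takes 0.05 s, during which the arm holds its last target. There are 200 camera calls.

## Task

Three spring clamps on the jig each hold a test card. Pull all three cards straight out, leaving them on the jig or the bench, and feel how hard each one comes; one clamp has a tired spring and lets go far too easily. Only after all the cards are out, lift that weak clamp off and set it down flat in the red tray, leave the two good clamps seated as they are, and disturb nothing else.

Things in the scene. Friction and masses are not known exactly. Their poses are not given: they have to be found in the camera images.
- clip_a: spring clamp A, at any of the jig's three places, on its side: black arms 22 mm high, orange jaw pads, black round hub 28 mm across, 59 mm high. Origin: hub's axis at the underside, 12 mm above the bench at the start; z up, x from jaws (-62 mm) to handle ends (+72 mm, 80 mm wide there). Arms 45 mm wide at the hub; above 25 mm the hub is free: grip it across y. Loose, 0.2 kg, lifts straight up.
- card_a: test card at the jig's left place: yellow blade on edge, 5 mm thick, 26 high, on a wooden grip block 30 (x) x 14 (y) x 40 mm high. Origin: middle of the grip's underside, 100 mm ahead of the hub, 12 mm above the bench, on the deck; z up, x along the blade, whose end is at +65 mm. Pulled 30 mm along its own -x it is out of the jaws, and may stay there on the deck, which ends 78 mm ahead of the origin's start. 35 g.
- jaw_a: moving arm of clamp A, on its +y side, turning about the hub; its spring shuts it on the card and, the card out, on the other jaw. Origin as the clamp's. Two clamps have sound springs (card comes at about 8 to 15 N), one, any of the three, a tired one (1 to 4 N). They look alike and shut alike: only the pull tells.
- blade_a (a point): end of the blade of the left card, the end in the clamp, 13 mm above the card's underside; axes as the card's. A card pressed down on the deck rubs there too, which blurs the feel of the pull; eased 1 to 2 mm up first, it does not.
- clip_b: spring clamp B, at any of the jig's three places, on its side: black arms 22 mm high, orange jaw pads, black round hub 28 mm across, 59 mm high. Origin: hub's axis at the underside, 12 mm above the bench at the start; z up, x from jaws (-62 mm) to handle ends (+72 mm, 80 mm wide there). Arms 45 mm wide at the hub; above 25 mm the hub is free: grip it across y. Loose, 0.2 kg, lifts straight up.
- card_b: test card at the jig's middle place: yellow blade on edge, 5 mm thick, 26 high, on a wooden grip block 30 (x) x 14 (y) x 40 mm high. Origin: middle of the grip's underside, 100 mm ahead of the hub, 12 mm above the bench, on the deck; z up, x along the blade, whose end is at +65 mm. Pulled 30 mm along its own -x it is out of the jaws, and may stay there on the deck, which ends 78 mm ahead of the origin's start. 35 g.
- jaw_b: moving arm of clamp B, on its +y side, turning about the hub; its spring shuts it on the card and, the card out, on the other jaw. Origin as the clamp's. Two clamps have sound springs (card comes at about 8 to 15 N), one, any of the three, a tired one (1 to 4 N). They look alike and shut alike: only the pull tells.
- blade_b (a point): end of the blade of the middle card, the end in the clamp, 13 mm above the card's underside; axes as the card's. A card pressed down on the deck rubs there too, which blurs the feel of the pull; eased 1 to 2 mm up first, it does not.
- clip_c: spring clamp C, at any of the jig's three places, on its side: black arms 22 mm high, orange jaw pads, black round hub 28 mm across, 59 mm high. Origin: hub's axis at the underside, 12 mm above the bench at the start; z up, x from jaws (-62 mm) to handle ends (+72 mm, 80 mm wide there). Arms 45 mm wide at the hub; above 25 mm the hub is free: grip it across y. Loose, 0.2 kg, lifts straight up.
- card_c: test card at the jig's right place: yellow blade on edge, 5 mm thick, 26 high, on a wooden grip block 30 (x) x 14 (y) x 40 mm high. Origin: middle of the grip's underside, 100 mm ahead of the hub, 12 mm above the bench, on the deck; z up, x along the blade, whose end is at +65 mm. Pulled 30 mm along its own -x it is out of the jaws, and may stay there on the deck, which ends 78 mm ahead of the origin's start. 35 g.
- jaw_c: moving arm of clamp C, on its +y side, turning about the hub; its spring shuts it on the card and, the card out, on the other jaw. Origin as the clamp's. Two clamps have sound springs (card comes at about 8 to 15 N), one, any of the three, a tired one (1 to 4 N). They look alike and shut alike: only the pull tells.
- blade_c (a point): end of the blade of the right card, the end in the clamp, 13 mm above the card's underside; axes as the card's. A card pressed down on the deck rubs there too, which blurs the feel of the pull; eased 1 to 2 mm up first, it does not.
- jig: fixed plywood jig with the clamps side by side, 125 mm apart; deck 265 x 400 mm, top 12 mm above the bench. Origin: bench level below the middle hub; x from cards to handles, y left; deck x = -178 to +88 mm. On the deck, 20 mm ahead of and behind each hub, a fixed steel post, 10 mm thick, 26 mm high: the front one takes the pull. Fixed side fences beside the arms, 16 mm high.
- reject_tray: fixed red open tray for rejects, 200 (x) x 160 (y) x 32 mm, walls and floor 4 mm; origin: centre of its underside on the bench, z up.
- tape_measure: yellow tape measure, 36x98x64 mm; a bystander, loose, to be left alone. Origin: middle of its underside.
- pliers_red: pliers with red handles lying on the bench, 62x195x18 mm; a bystander, loose, to be left alone. Origin: middle of its underside.
- screw_tin: round steel tin of screws, 74 mm across, 52 mm high; a bystander, loose, to be left alone. Origin: middle of its underside.

How it is judged:
On the way, in this order (a step that is already met when the one before it is completed fails the run):
1. a first card is out of its clamp, all clamps seated (((distance between card_a and clip_a above 0.13 m and distance between card_a and clip_b above 0.13 m and distance between card_a and clip_c above 0.13 m) or (distance between card_b and clip_a above 0.13 m and distance between card_b and clip_b above 0.13 m and distance between card_b and clip_c above 0.13 m) or (distance between card_c and clip_a above 0.13 m and distance between card_c and clip_b above 0.13 m and distance between card_c and clip_c above 0.13 m)) and distance of each of clip_a, clip_b, clip_c from where it was at the start of the episode below 0.02 m and angle between each of clip_a, clip_b, clip_c's own z axis and vertical below 0.15 rad), for 0.1 s.
2. two cards are out, all clamps seated ((((distance between card_a and clip_a above 0.13 m and distance between card_a and clip_b above 0.13 m and distance between card_a and clip_c above 0.13 m) and (distance between card_b and clip_a above 0.13 m and distance between card_b and clip_b above 0.13 m and distance between card_b and clip_c above 0.13 m)) or ((distance between card_b and clip_a above 0.13 m and distance between card_b and clip_b above 0.13 m and distance between card_b and clip_c above 0.13 m) and (distance between card_c and clip_a above 0.13 m and distance between card_c and clip_b above 0.13 m and distance between card_c and clip_c above 0.13 m)) or ((distance between card_a and clip_a above 0.13 m and distance between card_a and clip_b above 0.13 m and distance between card_a and clip_c above 0.13 m) and (distance between card_c and clip_a above 0.13 m and distance between card_c and clip_b above 0.13 m and distance between card_c and clip_c above 0.13 m))) and distance of each of clip_a, clip_b, clip_c from where it was at the start of the episode below 0.02 m and angle between each of clip_a, clip_b, clip_c's own z axis and vertical below 0.15 rad), for 0.1 s.
3. all three cards are out, all clamps still seated (distance between each of card_a, card_b, card_c and clip_a above 0.13 m and distance between each of card_a, card_b, card_c and clip_b above 0.13 m and distance between each of card_a, card_b, card_c and clip_c above 0.13 m and distance of each of clip_a, clip_b, clip_c from where it was at the start of the episode below 0.02 m and angle between each of clip_a, clip_b, clip_c's own z axis and vertical below 0.15 rad), for 0.1 s.
At the end, for the whole second after the job is handed in: All cards were pulled first (grip over 130 mm from every hub) and lie still on jig or bench. Weak clamp (jaws press under 12 N) flat on the floor of the red tray, hub within 60 mm of its centre lines in x and y. Other two within 20 mm of their start. Clamps upright to 0.15 rad and still (((contact force between jaw_a and anything else below 12 N and z of clip_a in the frame of reject_tray between -0.002 and 0.014 m and angle between clip_a's own z axis and vertical below 0.15 rad and x of clip_a in the frame of reject_tray between -0.06 and 0.06 m and y of clip_a in the frame of reject_tray between -0.06 and 0.06 m) or (not (contact force between jaw_a and anything else below 12 N) and distance of clip_a from where it was at the start of the episode below 0.02 m and angle between clip_a's own z axis and vertical below 0.15 rad)) and height (world z) of each of card_a, card_b, card_c below 0.035 m and linear speed of each of card_a, clip_a, card_b, clip_b, card_c, clip_c below 0.02 m/s and ((contact force between jaw_b and anything else below 12 N and z of clip_b in the frame of reject_tray between -0.002 and 0.014 m and angle between clip_b's own z axis and vertical below 0.15 rad and x of clip_b in the frame of reject_tray between -0.06 and 0.06 m and y of clip_b in the frame of reject_tray between -0.06 and 0.06 m) or (not (contact force between jaw_b and anything else below 12 N) and distance of clip_b from where it was at the start of the episode below 0.02 m and angle between clip_b's own z axis and vertical below 0.15 rad)) and ((contact force between jaw_c and anything else below 12 N and z of clip_c in the frame of reject_tray between -0.002 and 0.014 m and angle between clip_c's own z axis and vertical below 0.15 rad and x of clip_c in the frame of reject_tray between -0.06 and 0.06 m and y of clip_c in the frame of reject_tray between -0.06 and 0.06 m) or (not (contact force between jaw_c and anything else below 12 N) and distance of clip_c from where it was at the start of the episode below 0.02 m and angle between clip_c's own z axis and vertical below 0.15 rad))); the robot touches nothing.
It fails at once if a clamp was lifted off the jig while a card was still in a clamp (height (world z) of any of clip_a, clip_b, clip_c above 0.04 m and ((distance between blade_a and clip_a below 0.055 m and z of blade_a in the frame of clip_a above -0.005 m) or (distance between blade_b and clip_a below 0.055 m and z of blade_b in the frame of clip_a above -0.005 m) or (distance between blade_c and clip_a below 0.055 m and z of blade_c in the frame of clip_a above -0.005 m) or (distance between blade_a and clip_b below 0.055 m and z of blade_a in the frame of clip_b above -0.005 m) or (distance between blade_b and clip_b below 0.055 m and z of blade_b in the frame of clip_b above -0.005 m) or (distance between blade_c and clip_b below 0.055 m and z of blade_c in the frame of clip_b above -0.005 m) or (distance between blade_a and clip_c below 0.055 m and z of blade_a in the frame of clip_c above -0.005 m) or (distance between blade_b and clip_c below 0.055 m and z of blade_b in the frame of clip_c above -0.005 m) or (distance between blade_c and clip_c below 0.055 m and z of blade_c in the frame of clip_c above -0.005 m))).
It fails at once if a bystander (tape measure, pliers, screw tin) was shifted by more than 30 mm (distance of any of tape_measure, pliers_red, screw_tin from where it was at the start of the episode above 0.03 m).
It also fails if it takes over 67 s, if anything falls off the work surface, if the arm or the gripper's body presses on something with over 40 N, if the wrist force passes 120 N, or if a joint passes its speed limit or range.

## Working session

There is one attempt and no reset: what is moved stays moved. The work goes in short steps, Python scripts to look and compute and a tool call to move; the robot and the scene stay as the last step left them, time stands still between calls to the robot, and variables do not carry over. Pictures are saved under pics/ and viewed, at most 10 in all, crops included, and the job is handed in when it is done.

Besides the shell and the picture viewer there is one more tool, called after ">>>" as name(argument=value, ...) on one line, values as JSON. arm_command: Moves the arm, as the interface text tells. Its arguments: {"type":"object","properties":{"commands":{"type":"array","items":{"type":"number"}},"force":{"type":"number"}},"required":["commands"]}

```bash
mkdir -p pics; python3 - <<'E'
from station import *
import cv2
o=get_obs();print(o)
for n in("top","side"):
    c=read_camera(n);cv2.imwrite(f"pics/{n}0.png",c["img"][:,:,::-1]);print(n,c["camera_matrix"].tolist(),c["pose"].round(4).tolist())
E
```

```text
{'t': 0.0, 'q': array([ 1.02491435,  0.47781228,  0.02233295,  1.556451  , -0.01152302,
        1.10928869, -0.08307623]), 'joint_vel': array([ 5.55708828e-04, -1.06469953e-04, -7.63649079e-04,  1.40170242e-03,
       -8.61989922e-04,  1.96628752e-05, -5.46257002e-04]), 'joint_torque': array([-7.91177281e-04, -5.96459734e+01,  1.60778940e+00, -2.81204689e+01,
        1.24992180e-02,  9.30501177e-03,  6.39285463e-05]), 'eef_pos': array([ 0.28590009, -0.61081041,  0.2303176 ]), 'tool_rot': array([-8.79968575e-04,  9.76133992e-01,  2.17167195e-01, -2.53597920e-04]), 'contact_force': array([-0.20648922, -0.4157777 , -0.18267204]), 'torque': array([0.00665231, 0.00270634, 0.0479066 ]), 'grasp_force': 0.0, 'gripper_width': 0.9934993371907325}
top [[458.28135316766185, 0.0, 277.0472554713078], [0.0, 458.28135316766185, 207.75755984199202], [0.0, 0.0, 1.0]] [[-0.0271, -0.9884, 0.1496, 0.3568], [-0.9996, 0.0271, -0.0019, 0.0307], [-0.0022, -0.1496, -0.9887, 1.3652], [0.0, 0.0, 0.0, 1.0]]
side [[532.4612585557177, 0.0, 281.18163146133213], [0.0, 532.4612585557177, 210.06254497810423], [0.0, 0.0, 1.0]] [[-0.9125, -0.1921, 0.3612, 0.0828], [-0.4083, 0.4825, -0.7749, 1.0479], [-0.0254, -0.8546, -0.5187, 0.7579], [0.0, 0.0, 0.0, 1.0]]
```

View pics/top0.png

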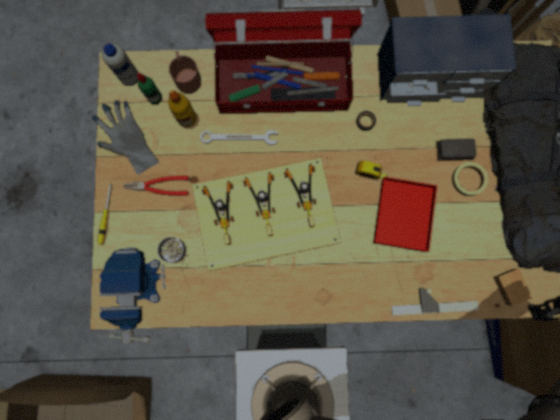

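View pics/side0.png

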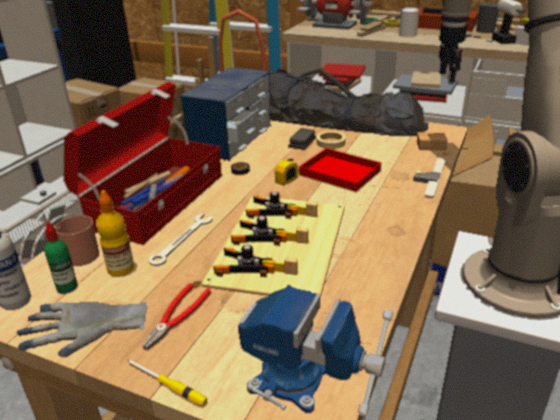

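```bash
cat > h.py <<'E'
import numpy as np,cv2
from station import *
def ray(c,uv,z):
    K,P=c["camera_matrix"],c["pose"]
    d=P[:3,:3]@np.linalg.solve(K,[uv[0],uv[1],1]);o=P[:3,3]
    return o+d*(z-o[2])/d[2]
def proj(c,p):
    K,P=c["camera_matrix"],c["pose"]
    q=K@(P[:3,:3].T@(np.array(p)-P[:3,3]));return q[:2]/q[2]
def crop(c,x,y,w,h,s,f):
    cv2.imwrite(f,cv2.resize(c["img"][y:y+h,x:x+w,::-1],None,fx=s,fy=s,interpolation=cv2.INTER_CUBIC))
E
python3 - <<'E'
from h import *
c=read_camera("top");crop(c,190,150,160,120,5,"pics/t1.png")
hsv=cv2.cvtColor(c["img"],cv2.COLOR_RGB2HSV)
# tray
m=cv2.inRange(hsv,(0,150,80),(8,255,255))|cv2.inRange(hsv,(172,150,80),(180,255,255))
m[:170]=0;m[:,:360]=0
k=max(cv2.findContours(m,0,2)[0],key=cv2.contourArea)
pts=cv2.boxPoints(cv2.minAreaRect(k));print("tray",[ray(c,p,.03).round(3)[:2] for p in pts])
w=np.array([ray(c,p[0],.032)[:2] for p in k],np.float32);print(cv2.minAreaRect(w*1000))
for f,z in (((264,182),.05),((227,239),.052)):print(hsv[f[1],f[0]])
s=read_camera("side");crop(s,200,180,130,110,5,"pics/s1.png")
E
```

```text
tray [array([ 0.444, -0.25 ]), array([ 0.645, -0.287]), array([ 0.619, -0.447]), array([ 0.42 , -0.406])]
((531.6796875, -346.8338928222656), (160.37350463867188, 199.42376708984375), 78.59918975830078)
[ 35  78 150]
[ 32  88 142]
```

View pics/t1.png

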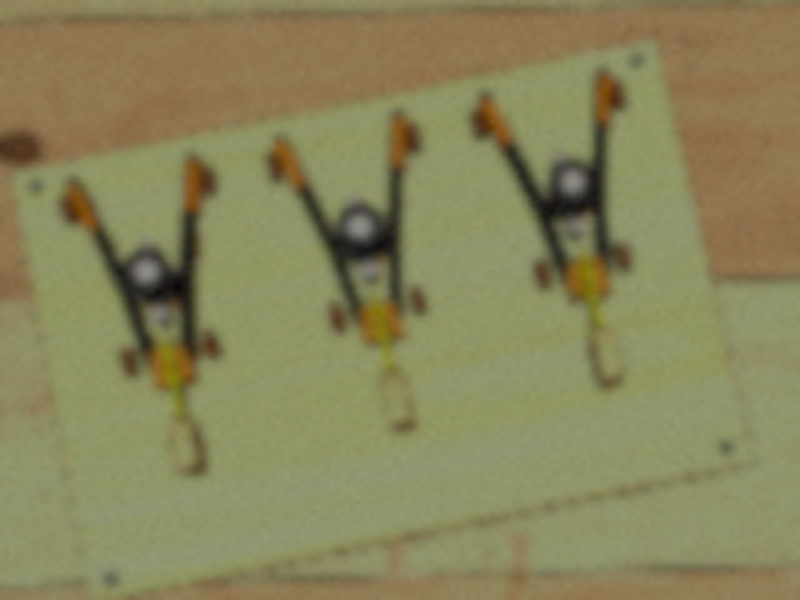

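View pics/s1.png

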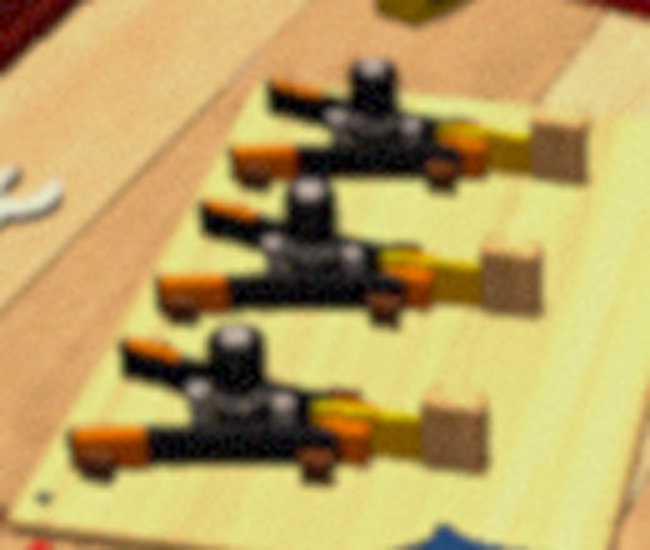

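```bash
python3 - <<'E'
from h import *
c=read_camera("top");s=read_camera("side")
f=lambda a,z:ray(c,(190+(a[0]+.5)/5-.5,150+(a[1]+.5)/5-.5),z)
co=[f(a,.012) for a in((15,175),(655,40),(755,460),(95,598))]
print(np.round(co,3)[:,:2],"ctr",np.mean(co,0));
r=cv2.minAreaRect(np.float32([p[:2]*1000 for p in co]));print(r)
hub=[f(a,.071) for a in((147,270),(360,226),(573,182))]
gr=[f(a,.052) for a in((183,438),(397,393),(602,349))]
for h,g in zip(hub,gr):
    d=h-g;print(h.round(4),g.round(4),np.hypot(*d[:2]).round(4),np.degrees(np.arctan2(d[1],d[0])).round(1))
    for p in(h,g):
        q=proj(s,p);print("  side crop",((q-[200,180])*5).round())
d=hub[0]-hub[2];print(np.degrees(np.arctan2(-d[0],d[1])),np.hypot(*d[:2]))
o=get_obs();from scipy.spatial.transform import Rotation as R
w,x,y,z=o["tool_rot"];print(R.from_quat([x,y,z,w]).as_matrix().round(4))
E
```

```text
[[ 0.639  0.28 ]
 [ 0.712 -0.108]
 [ 0.455 -0.157]
 [ 0.385  0.233]] ctr [0.54783496 0.06213197 0.012     ]
((547.114013671875, 62.06132507324219), (261.0411376953125, 396.35968017578125), 10.621700286865234)
[0.5692 0.1938 0.071 ] [0.474  0.1764 0.052 ] 0.0968 10.4
  side crop [233. 332.]
  side crop [444. 392.]
[0.5914 0.0714 0.071 ] [0.4966 0.0529 0.052 ] 0.0966 11.1
  side crop [308. 188.]
  side crop [502. 241.]
[ 0.6137 -0.0516  0.071 ] [ 0.5189 -0.066   0.052 ] 0.0959 8.6
  side crop [372.  64.]
  side crop [550. 116.]
10.287439757120122 0.24948296727723718
[[ 9.057e-01  4.240e-01 -3.000e-04]
 [ 4.240e-01 -9.057e-01  5.000e-04]
 [-1.000e-04 -6.000e-04 -1.000e+00]]
```

>>> arm_command(commands=[0.05,-0.045,0,0,0,2,1,0.1,-0.09,0.01,0,0,4,1,0.15,-0.135,0.02,0,0,6,1,0.2,-0.18,0.03,0,0,8,1,0.25,-0.225,0.04,0,0,10,1,0.3,-0.27,0.05,0,0,12,1,0.35,-0.315,0.06,0,0,14.6,1,0.385,-0.345,0.07,0,0,14.6,1], force=50)

```text
t: 1.1
eef_pos: [0.4415, -0.2446, 0.1815]
tool_rot: [0.0, 0.996, 0.091, 0.0]
contact_force: [1.3, 0.3, -0.1]
gripper_width: 1.001
grasp_force: 0.0
```

```bash
cat >> h.py <<'E'
from scipy.spatial.transform import Rotation as R
def rel(tgt,yaw=None):
    """tool-axes shift from measured pose to world target; rz turn in deg to bring tool x to world yaw"""
    o=get_obs();w,x,y,z=o["tool_rot"];M=R.from_quat([x,y,z,w]).as_matrix()
    cur=np.degrees(np.arctan2(M[1,0],M[0,0]))
    print("t",o["t"],"pos",o["eef_pos"].round(4),"yaw",cur.round(2),"z",M[:,2].round(4),"F",o["contact_force"].round(2),"w",round(o["gripper_width"],3))
    print("shift",(M.T@(np.array(tgt)-o["eef_pos"])).round(4),"rz",None if yaw is None else round(cur-yaw,2))
E
python3 -c "
from h import *
rel((.5156,-.07,.018),10.4)"
```

```text
t 1.1 pos [ 0.4415 -0.2446  0.1815] yaw 10.39 z [ 9.e-04 -5.e-04 -1.e+00] F [ 1.31  0.28 -0.11] w 1.001
shift [ 0.1043 -0.1585  0.1635] rz -0.01
```

>>> arm_command(commands=[0.035,-0.035,0.0,0,0,0,1,0.065,-0.07,0.01,0,0,0,1,0.09,-0.11,0.03,0,0,0,1,0.104,-0.145,0.05,0,0,0,1,0.104,-0.158,0.06,0,0,0,1,0.104,-0.158,0.07,0,0,0,1,0.104,-0.158,0.08,0,0,0,1,0.104,-0.158,0.08,0,0,0,1])

```text
t: 1.9
eef_pos: [0.5135, -0.074, 0.1003]
tool_rot: [0.0, 0.996, 0.09, -0.001]
contact_force: [-0.2, 0.1, 0.4]
gripper_width: 1.001
grasp_force: 0.0
```

```bash
python3 -c "
from h import *
rel((.5156,-.07,.018),10.4)
c=read_camera('side');crop(c,180,140,160,120,5,'pics/s2.png')"
```

```text
t 1.9 pos [ 0.5135 -0.074   0.1003] yaw 10.34 z [-2.1e-03 -7.0e-04 -1.0e+00] F [-0.2   0.09  0.41] w 1.001
shift [ 0.003  -0.0036  0.0823] rz -0.06
```

View pics/s2.png

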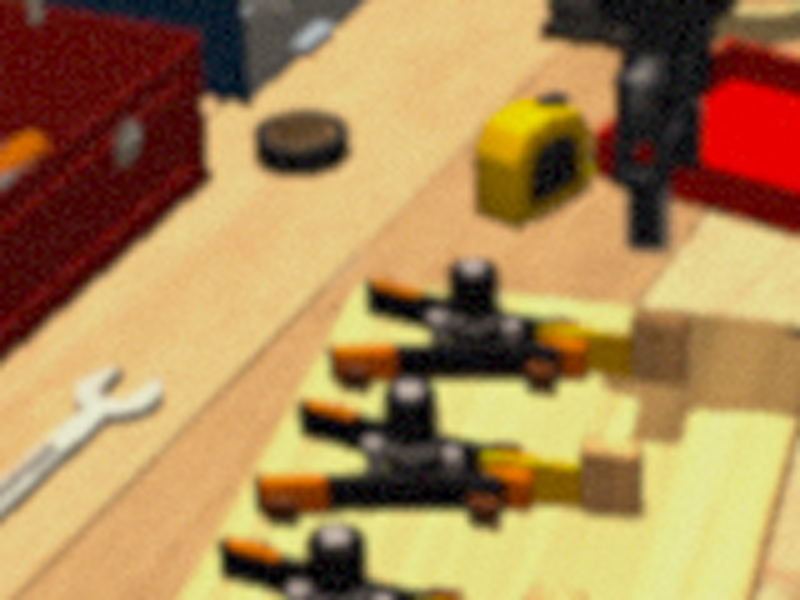

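The side view shows the fingers (crop 650,240) above the right grip block (660,340), as computed. Descend and close.

>>> arm_command(commands=[0.003,-0.0035,0.03,0,0,0,1,0.003,-0.0035,0.06,0,0,0,1,0.003,-0.0035,0.08,0,0,0,1,0.003,-0.0035,0.081,0,0,0,0.5,0.003,-0.0035,0.081,0,0,0,0.2,0.003,-0.0035,0.081,0,0,0,0,0.003,-0.0035,0.081,0,0,0,0,0.003,-0.0035,0.081,0,0,0,0], force=60)

```text
t: 2.75
eef_pos: [0.5176, -0.0684, 0.0215]
tool_rot: [0.0, 0.996, 0.091, 0.001]
contact_force: [-6.7, 0.3, 17.7]
gripper_width: 0.152
grasp_force: 59.2
```

```bash
python3 -c "
from h import *
rel((.5156,-.07,.018),10.4)"
```

```text
t 2.75 pos [ 0.5176 -0.0684  0.0215] yaw 10.47 z [ 2.1e-03 -3.0e-04 -1.0e+00] F [-6.7   0.32 17.66] w 0.152
shift [-0.0023  0.0012  0.0035] rz 0.07
```

>>> arm_command(commands=[0,0,-0.002,0,0,0,0,0,0,-0.004,0,0,0,0,0,0,-0.004,0,0,0,0])

```text
t: 3.05
eef_pos: [0.5177, -0.0681, 0.0249]
tool_rot: [0.0, 0.996, 0.091, 0.001]
contact_force: [4.2, 0.0, -3.0]
gripper_width: 0.153
grasp_force: 58.4
```

>>> arm_command(commands=[-0.001,0,0.001,0,0,0,0,-0.002,0,0.001,0,0,0,0,-0.004,0,0.001,0,0,0,0])

```text
t: 3.35
eef_pos: [0.5172, -0.0682, 0.0245]
tool_rot: [-0.0, 0.996, 0.092, 0.004]
contact_force: [11.6, 1.7, -1.6]
gripper_width: 0.152
grasp_force: 58.4
```

>>> arm_command(commands=[-0.002,0,0,0,0,0,0,-0.004,0,0,0,0,0,0])

```text
t: 3.55
eef_pos: [0.5155, -0.0685, 0.0252]
tool_rot: [-0.0, 0.996, 0.092, 0.006]
contact_force: [13.6, 2.5, -2.4]
gripper_width: 0.151
grasp_force: 58.5
```

>>> arm_command(commands=[-0.002,0,0,0,0,0,0,-0.004,0,0,0,0,0,0])

```text
t: 3.75
eef_pos: [0.5118, -0.0692, 0.0254]
tool_rot: [-0.0, 0.996, 0.092, 0.007]
contact_force: [12.1, 1.8, -2.1]
gripper_width: 0.15
grasp_force: 58.5
```

>>> arm_command(commands=[-0.002,0,0,0,0,0,0,-0.004,0,0,0,0,0,0])

```text
t: 3.95
eef_pos: [0.5078, -0.0699, 0.0253]
tool_rot: [-0.0, 0.996, 0.092, 0.007]
contact_force: [13.8, 1.4, -1.9]
gripper_width: 0.157
grasp_force: 58.5
```

>>> arm_command(commands=[-0.002,0,0,0,0,0,0,-0.004,0,0,0,0,0,0])

```text
t: 4.15
eef_pos: [0.5036, -0.0707, 0.0253]
tool_rot: [-0.0, 0.996, 0.092, 0.006]
contact_force: [13.1, 1.5, -2.1]
gripper_width: 0.158
grasp_force: 58.5
```

>>> arm_command(commands=[-0.004,0,0,0,0,0,0,-0.008,0,0,0,0,0,0,-0.012,0,0,0,0,0,0,-0.016,0,0,0,0,0,0,-0.02,0,0,0,0,0,0,-0.024,0,0,0,0,0,0,-0.025,0,0,0,0,0,0,-0.025,0,0,0,0,0,0])

```text
t: 4.95
eef_pos: [0.4719, -0.0764, 0.0232]
tool_rot: [-0.0, 0.996, 0.091, -0.0]
contact_force: [-0.0, 0.9, -0.3]
gripper_width: 0.153
grasp_force: 58.8
```

>>> arm_command(commands=[0,0,0.001,0,0,0,0,0,0,0.002,0,0,0,0,0,0,0.002,0,0,0,0])

```text
t: 5.25
eef_pos: [0.4727, -0.0763, 0.0216]
tool_rot: [0.0, 0.996, 0.091, 0.0]
contact_force: [-0.3, -0.5, 3.2]
gripper_width: 0.153
grasp_force: 59.4
```

>>> arm_command(commands=[0,0,0,0,0,0,0.3,0,0,0,0,0,0,0.6,0,0,-0.005,0,0,0,0.8,0,0,-0.03,0,0,0,1,0,0,-0.06,0,0,0,1,0,0,-0.08,0,0,0,1,0.01,-0.03,-0.08,0,0,0,1,0.02,-0.06,-0.08,0,0,0,1])

```text
t: 6.05
eef_pos: [0.482, -0.0139, 0.1027]
tool_rot: [0.0, 0.996, 0.09, 0.001]
contact_force: [0.9, 0.1, -0.0]
gripper_width: 1.0
grasp_force: 0.0
```

```bash
python3 -c "
from h import *
rel((.495,.0545,.020),10.4)
c=read_camera('side');crop(c,180,140,160,120,5,'pics/s3.png')"
```

```text
t 6.05 pos [ 0.482  -0.0139  0.1027] yaw 10.31 z [ 2.4e-03 -4.0e-04 -1.0e+00] F [ 0.89  0.08 -0.04] w 1.0
shift [ 0.0249 -0.065   0.0827] rz -0.09
```

View pics/s3.png

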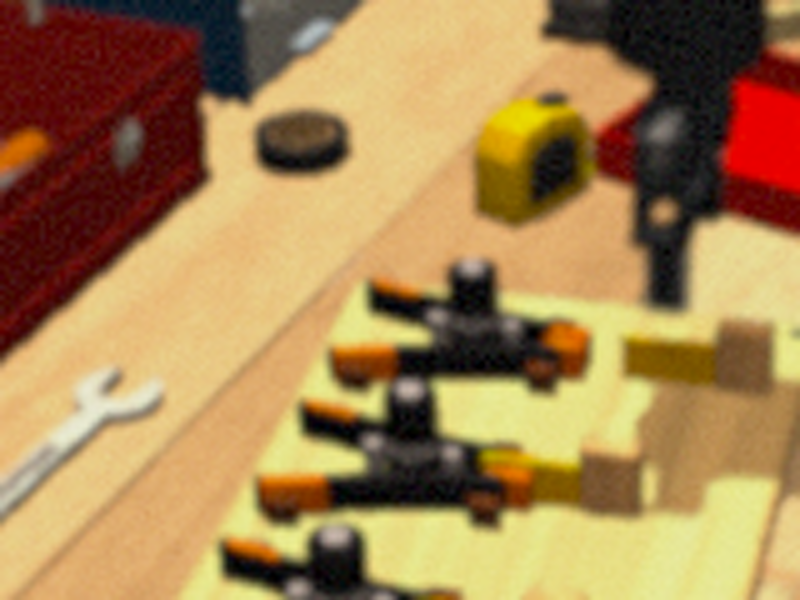

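Card C is out on the deck (crop 745,355), clamp C shut and seated. Next is B.

>>> arm_command(commands=[0.012,-0.04,0,0,0,0,1,0.024,-0.065,0.01,0,0,0,1,0.024,-0.065,0.03,0,0,0,1,0.024,-0.065,0.06,0,0,0,1,0.024,-0.065,0.08,0,0,0,1,0.024,-0.065,0.08,0,0,0,0.4,0.024,-0.065,0.08,0,0,0,0,0.024,-0.065,0.08,0,0,0,0])

```text
t: 6.9
eef_pos: [0.4939, 0.0547, 0.0225]
tool_rot: [-0.0, 0.996, 0.091, 0.001]
contact_force: [-0.0, -0.9, 0.6]
gripper_width: 0.516
grasp_force: 0.0
```

>>> arm_command(commands=[0,0,0,0,0,0,0,0,0,0,0,0,0,0])

```text
t: 7.1
eef_pos: [0.4938, 0.0545, 0.0224]
tool_rot: [0.0, 0.996, 0.091, 0.001]
contact_force: [-6.8, -1.8, 19.1]
gripper_width: 0.149
grasp_force: 59.5
```

>>> arm_command(commands=[0,0,-0.002,0,0,0,0,0,0,-0.003,0,0,0,0,0,0,-0.003,0,0,0,0])

```text
t: 7.4
eef_pos: [0.4939, 0.0546, 0.0247]
tool_rot: [-0.0, 0.996, 0.091, 0.001]
contact_force: [4.3, -0.4, -2.2]
gripper_width: 0.154
grasp_force: 58.4
```

>>> arm_command(commands=[-0.001,0,0,0,0,0,0,-0.002,0,0,0,0,0,0,-0.004,0,0,0,0,0,0])

```text
t: 7.7
eef_pos: [0.4932, 0.0547, 0.0254]
tool_rot: [-0.001, 0.996, 0.091, 0.004]
contact_force: [10.3, 1.8, -2.9]
gripper_width: 0.157
grasp_force: 58.4
```

>>> arm_command(commands=[-0.002,0,0,0,0,0,0,-0.004,0,0,0,0,0,0])

```text
t: 7.9
eef_pos: [0.4908, 0.0544, 0.026]
tool_rot: [-0.001, 0.996, 0.091, 0.006]
contact_force: [12.6, 1.7, -2.8]
gripper_width: 0.151
grasp_force: 58.5
```

>>> arm_command(commands=[-0.002,0,0,0,0,0,0,-0.004,0,0,0,0,0,0])

```text
t: 8.1
eef_pos: [0.487, 0.0538, 0.0261]
tool_rot: [-0.001, 0.996, 0.091, 0.006]
contact_force: [12.0, 1.1, -2.3]
gripper_width: 0.15
grasp_force: 58.5
```

>>> arm_command(commands=[-0.002,0,0,0,0,0,0,-0.004,0,0,0,0,0,0])

```text
t: 8.3
eef_pos: [0.4829, 0.053, 0.026]
tool_rot: [-0.001, 0.996, 0.091, 0.005]
contact_force: [11.2, 1.0, -2.1]
gripper_width: 0.155
grasp_force: 58.5
```

>>> arm_command(commands=[-0.004,0,0,0,0,0,0,-0.008,0,0,0,0,0,0,-0.012,0,0,0,0,0,0,-0.016,0,0,0,0,0,0,-0.02,0,0,0,0,0,0,-0.024,0,0,0,0,0,0,-0.027,0,0,0,0,0,0,-0.027,0,0,0,0,0,0])

```text
t: 9.1
eef_pos: [0.4495, 0.0465, 0.0241]
tool_rot: [0.0, 0.996, 0.091, -0.001]
contact_force: [-0.4, -0.4, -0.8]
gripper_width: 0.151
grasp_force: 58.8
```

>>> arm_command(commands=[0,0,0.001,0,0,0,0,0,0,0.002,0,0,0,0,0,0,0.002,0,0,0,0])

```text
t: 9.4
eef_pos: [0.4509, 0.0468, 0.0225]
tool_rot: [0.0, 0.996, 0.091, 0.0]
contact_force: [-0.9, -1.2, 3.4]
gripper_width: 0.152
grasp_force: 59.4
```

Both C (~13 N) and B (~12 N) are sound. Release and go to A.

>>> arm_command(commands=[0,0,0,0,0,0,0.3,0,0,0,0,0,0,0.6,0,0,-0.005,0,0,0,0.8,0,0,-0.03,0,0,0,1,0,0,-0.06,0,0,0,1,0,0,-0.08,0,0,0,1,0.01,-0.04,-0.08,0,0,0,1,0.025,-0.08,-0.08,0,0,0,1])

```text
t: 10.2
eef_pos: [0.4612, 0.1296, 0.1036]
tool_rot: [0.0, 0.996, 0.089, 0.001]
contact_force: [1.6, -0.3, -0.9]
gripper_width: 1.0
grasp_force: 0.0
```

```bash
python3 -c "
from h import *
rel((.4713,.1775,.021),10.4)"
```

```text
t 10.2 pos [0.4612 0.1296 0.1036] yaw 10.25 z [ 1.9e-03 -3.0e-04 -1.0e+00] F [ 1.58 -0.3  -0.94] w 1.0
shift [ 0.0183 -0.0454  0.0826] rz -0.15
```

>>> arm_command(commands=[0.01,-0.03,0,0,0,0,1,0.018,-0.045,0.01,0,0,0,1,0.018,-0.045,0.03,0,0,0,1,0.018,-0.045,0.06,0,0,0,1,0.018,-0.045,0.081,0,0,0,1,0.018,-0.045,0.081,0,0,0,0.4,0.018,-0.045,0.081,0,0,0,0,0.018,-0.045,0.081,0,0,0,0])

```text
t: 11.0
eef_pos: [0.4712, 0.1779, 0.0226]
tool_rot: [-0.0, 0.996, 0.091, 0.001]
contact_force: [1.2, 0.4, -0.1]
gripper_width: 0.514
grasp_force: 0.0
```

>>> arm_command(commands=[0,0,0,0,0,0,0,0,0,0,0,0,0,0])

```text
t: 11.2
eef_pos: [0.471, 0.1776, 0.0224]
tool_rot: [-0.0, 0.996, 0.091, 0.001]
contact_force: [-6.9, -1.7, 19.3]
gripper_width: 0.155
grasp_force: 59.4
```

>>> arm_command(commands=[0,0,-0.002,0,0,0,0,0,0,-0.003,0,0,0,0,0,0,-0.003,0,0,0,0])

```text
t: 11.5
eef_pos: [0.471, 0.1777, 0.0248]
tool_rot: [-0.0, 0.996, 0.091, 0.001]
contact_force: [2.8, -0.6, -1.3]
gripper_width: 0.15
grasp_force: 58.4
```

>>> arm_command(commands=[-0.001,0,0,0,0,0,0,-0.002,0,0,0,0,0,0,-0.004,0,0,0,0,0,0])

```text
t: 11.8
eef_pos: [0.467, 0.177, 0.0246]
tool_rot: [-0.0, 0.996, 0.091, 0.001]
contact_force: [4.3, -0.1, -1.2]
gripper_width: 0.154
grasp_force: 58.4
```

>>> arm_command(commands=[-0.002,0,0,0,0,0,0,-0.004,0,0,0,0,0,0])

```text
t: 12.0
eef_pos: [0.4624, 0.1761, 0.0245]
tool_rot: [-0.0, 0.996, 0.091, 0.0]
contact_force: [4.2, -0.4, -0.2]
gripper_width: 0.152
grasp_force: 58.4
```

>>> arm_command(commands=[-0.002,0,0,0,0,0,0,-0.004,0,0,0,0,0,0])

```text
t: 12.2
eef_pos: [0.4582, 0.1754, 0.0244]
tool_rot: [-0.0, 0.996, 0.091, -0.0]
contact_force: [4.9, 0.7, -0.6]
gripper_width: 0.156
grasp_force: 58.4
```

>>> arm_command(commands=[-0.004,0,0,0,0,0,0,-0.008,0,0,0,0,0,0,-0.012,0,0,0,0,0,0,-0.016,0,0,0,0,0,0,-0.02,0,0,0,0,0,0,-0.024,0,0,0,0,0,0,-0.028,0,0,0,0,0,0,-0.029,0,0,0,0,0,0])

```text
t: 13.0
eef_pos: [0.429, 0.1698, 0.0242]
tool_rot: [0.0, 0.996, 0.092, -0.001]
contact_force: [0.0, 0.3, -1.1]
gripper_width: 0.155
grasp_force: 58.4
```

>>> arm_command(commands=[0,0,0.001,0,0,0,0,0,0,0.002,0,0,0,0,0,0,0.002,0,0,0,0])

```text
t: 13.3
eef_pos: [0.4301, 0.1701, 0.0225]
tool_rot: [0.0, 0.996, 0.091, 0.0]
contact_force: [-2.1, -1.3, 3.5]
gripper_width: 0.154
grasp_force: 59.1
```

>>> arm_command(commands=[0,0,0,0,0,0,0.3,0,0,0,0,0,0,0.6,0,0,-0.005,0,0,0,0.8,0,0,-0.03,0,0,0,1,0,0,-0.06,0,0,0,1,0,0,-0.1,0,0,0,1,0,0,-0.13,0,0,0,1,0,0,-0.13,0,0,0,1])

```text
t: 14.1
eef_pos: [0.4325, 0.1713, 0.1566]
tool_rot: [-0.001, 0.996, 0.091, 0.004]
contact_force: [1.6, -0.1, -0.8]
gripper_width: 0.999
grasp_force: 0.0
```

```bash
python3 -c "
from h import *
rel((.5695,.1945,.051),10.4)
c=read_camera('side');crop(c,180,140,160,150,4,'pics/s4.png')"
```

```text
t 14.1 pos [0.4325 0.1713 0.1566] yaw 10.46 z [ 0.0074  0.0032 -1.    ] F [ 1.58 -0.13 -0.8 ] w 0.999
shift [0.1381 0.0023 0.1067] rz 0.06
```

View pics/s4.png

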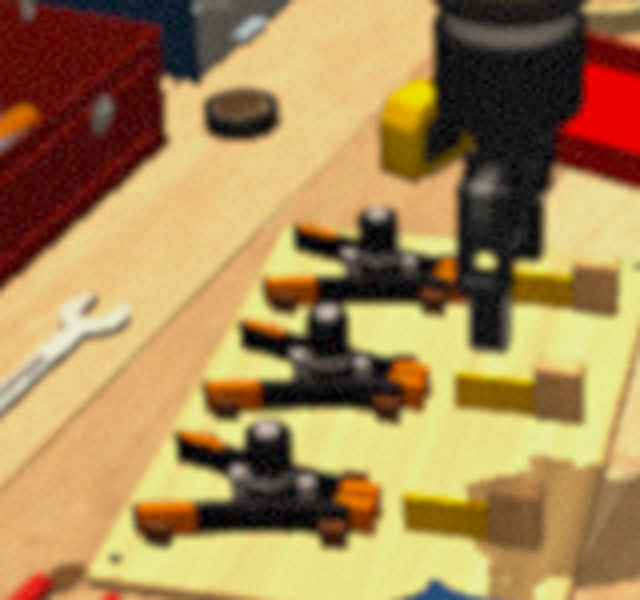

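Card A came at only ~4.5 N against 12–13 N, so clamp A is the weak one; the picture shows all three cards out (crop 600,285 / 560,390 / 515,515) and all clamps seated. Move over hub A.

>>> arm_command(commands=[0.03,0,0,0,0,0,1,0.06,0,0,0,0,0,1,0.09,0.0005,0,0,0,0,1,0.12,0.001,0.01,0,0,0,1,0.14,0.001,0.03,0,0,0,1,0.14,0.001,0.05,0,0,0,1,0.14,0.001,0.06,0,0,0,1,0.14,0.001,0.06,0,0,0,1])

```text
t: 14.95
eef_pos: [0.5656, 0.1938, 0.0898]
tool_rot: [0.001, 0.996, 0.092, -0.003]
contact_force: [-0.6, 0.1, 1.1]
gripper_width: 1.002
grasp_force: 0.0
```

```bash
python3 -c "
from h import *
rel((.5692,.195,.041),10.4)"
```

```text
t 14.95 pos [0.5656 0.1938 0.0898] yaw 10.51 z [-0.0049 -0.002  -1.    ] F [-0.63  0.11  1.05] w 1.002
shift [ 0.004  -0.0006  0.0488] rz 0.11
```

>>> arm_command(commands=[0.002,0,0.02,0,0,0,1,0.002,0,0.04,0,0,0,1,0.002,0,0.048,0,0,0,1,0.002,0,0.048,0,0,0,1])

```text
t: 15.35
eef_pos: [0.5689, 0.1947, 0.0439]
tool_rot: [0.0, 0.996, 0.092, -0.001]
contact_force: [0.1, 0.2, 0.6]
gripper_width: 0.997
grasp_force: 0.0
```

```bash
python3 -c "
from h import *
rel((.5692,.195,.041),10.4)"
```

```text
t 15.35 pos [0.5689 0.1947 0.0439] yaw 10.5 z [-1.7e-03 -7.0e-04 -1.0e+00] F [0.11 0.15 0.56] w 0.997
shift [ 0.0004 -0.0002  0.0029] rz 0.1
```

>>> arm_command(commands=[0,0,0,0,0,0,0.6,0,0,0,0,0,0,0.2,0,0,0,0,0,0,0,0,0,0,0,0,0,0,0,0,0,0,0,0,0,0,0,0,0,0,0,0], force=60)

```text
t: 15.95
eef_pos: [0.5703, 0.1955, 0.0453]
tool_rot: [-0.0, 0.996, 0.091, 0.001]
contact_force: [-1.1, 0.2, 6.7]
gripper_width: 0.305
grasp_force: 58.9
```

>>> arm_command(commands=[0,0,-0.003,0,0,0,0,0,0,-0.006,0,0,0,0,0,0,-0.009,0,0,0,0,0,0,-0.012,0,0,0,0,0,0,-0.015,0,0,0,0,0,0,-0.02,0,0,0,0])

```text
t: 16.55
eef_pos: [0.5697, 0.1946, 0.0636]
tool_rot: [0.0, 0.996, 0.091, -0.0]
contact_force: [0.9, 0.9, -3.1]
gripper_width: 0.306
grasp_force: 60.9
```

>>> arm_command(commands=[0,0,-0.015,0,0,0,0,0,0,-0.03,0,0,0,0,0,0,-0.05,0,0,0,0,0,0,-0.07,0,0,0,0,0,0,-0.09,0,0,0,0,0,0,-0.105,0,0,0,0,0,0,-0.11,0,0,0,0,0,0,-0.11,0,0,0,0])

```text
t: 17.35
eef_pos: [0.5701, 0.195, 0.1754]
tool_rot: [-0.0, 0.996, 0.091, 0.001]
contact_force: [-0.1, -0.6, -2.1]
gripper_width: 0.305
grasp_force: 60.9
```

```bash
python3 -c "
from h import *
rel((.527,-.346,.17),-11)
c=read_camera('side');crop(c,180,140,160,150,4,'pics/s5.png')"
```

```text
t 17.35 pos [0.5701 0.195  0.1754] yaw 10.48 z [ 1.5e-03  5.0e-04 -1.0e+00] F [-0.05 -0.56 -2.07] w 0.305
shift [-0.1408  0.5242  0.0051] rz 21.48
```

View pics/s5.png

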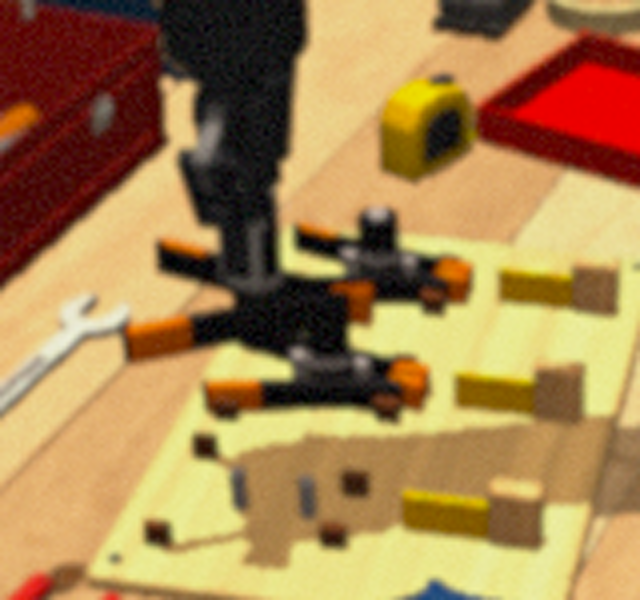

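Clamp A is held level (crop 250,300), with posts and fences showing where it stood; the other two clamps haven't moved. Carry it to the tray.

>>> arm_command(commands=[-0.004,0.015,0,0,0,0,0,-0.012,0.045,0,0,0,1,0,-0.022,0.08,0,0,0,3,0,-0.032,0.12,0,0,0,5,0,-0.043,0.16,0,0,0,7,0,-0.054,0.2,0,0,0,9,0,-0.064,0.24,0,0,0,11,0,-0.075,0.28,0,0,0,13,0])

```text
t: 18.2
eef_pos: [0.5454, -0.0969, 0.1734]
tool_rot: [0.0, 1.0, -0.023, -0.001]
contact_force: [0.8, -0.0, -2.7]
gripper_width: 0.301
grasp_force: 60.9
```

```bash
python3 -c "
from h import *
rel((.527,-.346,.17),-11)"
```

```text
t 18.2 pos [ 0.5454 -0.0969  0.1734] yaw -2.65 z [-2.e-03 -3.e-04 -1.e+00] F [ 0.84 -0.03 -2.74] w 0.301
shift [-0.0068  0.2497  0.0035] rz 8.35
```

>>> arm_command(commands=[-0.001,0.04,0,0,0,1.5,0,-0.002,0.08,0,0,0,3,0,-0.003,0.12,0,0,0,4.5,0,-0.004,0.16,0,0,0,6,0,-0.005,0.195,0,0,0,7.5,0,-0.006,0.225,0,0,0,8.3,0,-0.007,0.245,0,0,0,8.3,0,-0.007,0.249,0,0,0,8.3,0])

```text
t: 19.0
eef_pos: [0.526, -0.3467, 0.1731]
tool_rot: [0.001, 0.995, -0.097, -0.001]
contact_force: [0.8, -0.4, -1.8]
gripper_width: 0.31
grasp_force: 60.9
```

>>> arm_command(commands=[0,0,0.02,0,0,0,0,0,0,0.04,0,0,0,0,0,0,0.055,0,0,0,0,0,0,0.06,0,0,0,0,0,0,0.06,0,0,0,0])

```text
t: 19.5
eef_pos: [0.5285, -0.3418, 0.1135]
tool_rot: [-0.0, 0.996, -0.094, -0.001]
contact_force: [0.1, 0.6, -2.0]
gripper_width: 0.307
grasp_force: 60.9
```

```bash
python3 -c "
from h import *
rel((.527,-.346,.0373),-11)
c=read_camera('top');crop(c,350,150,120,120,5,'pics/t6.png')"
```

```text
t 19.5 pos [ 0.5285 -0.3418  0.1135] yaw -10.78 z [-0.0017  0.0011 -1.    ] F [ 0.06  0.59 -2.02] w 0.307
shift [-0.0005  0.0045  0.0762] rz 0.22
```

View pics/t6.png

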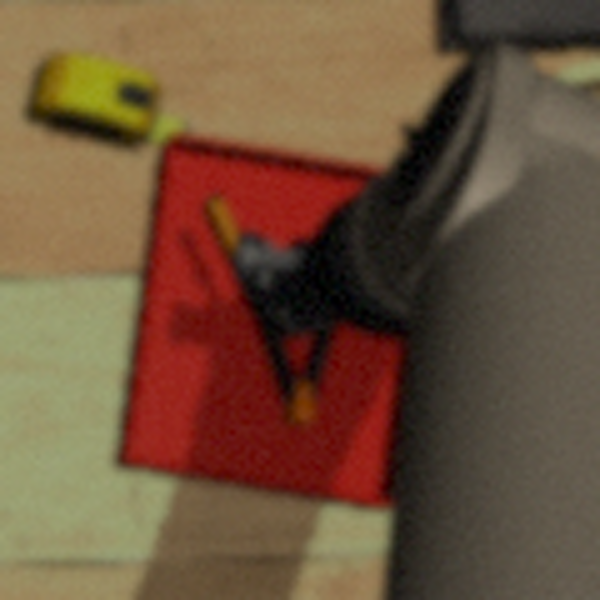

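The clamp (crop 300,300, jaws at 300,400) hangs inside the tray's outline with room all round. Lower it.

>>> arm_command(commands=[0,0.004,0.02,0,0,0,0,0,0.004,0.04,0,0,0,0,0,0.004,0.055,0,0,0,0,0,0.004,0.065,0,0,0,0,0,0.004,0.07,0,0,0,0,0,0.004,0.073,0,0,0,0,0,0.004,0.073,0,0,0,0])

```text
t: 20.25
eef_pos: [0.5285, -0.3465, 0.0416]
tool_rot: [0.0, 0.996, -0.094, 0.0]
contact_force: [-0.2, 0.3, -2.2]
gripper_width: 0.305
grasp_force: 60.9
```

>>> arm_command(commands=[0,0,0.002,0,0,0,0,0,0,0.004,0,0,0,0,0,0,0.004,0,0,0,0])

```text
t: 20.55
eef_pos: [0.5283, -0.3464, 0.0375]
tool_rot: [0.0, 0.996, -0.094, 0.0]
contact_force: [-0.1, 0.5, -1.9]
gripper_width: 0.309
grasp_force: 60.9
```

>>> arm_command(commands=[0,0,0.001,0,0,0,0,0,0,0.002,0,0,0,0,0,0,0.002,0,0,0,0])

```text
t: 20.85
eef_pos: [0.5284, -0.3465, 0.0372]
tool_rot: [0.0, 0.996, -0.094, 0.0]
contact_force: [-4.6, 3.8, 13.4]
gripper_width: 0.303
grasp_force: 62.8
```

Contact with the floor at the expected height. Release and rise clear.

>>> arm_command(commands=[0,0,-0.001,0,0,0,0,0,0,-0.001,0,0,0,0.4,0,0,-0.001,0,0,0,0.7,0,0,-0.001,0,0,0,1,0,0,-0.02,0,0,0,1,0,0,-0.06,0,0,0,1,0,0,-0.1,0,0,0,1,0,0,-0.14,0,0,0,1])

```text
t: 21.65
eef_pos: [0.5281, -0.3464, 0.1766]
tool_rot: [-0.0, 0.996, -0.094, -0.0]
contact_force: [0.6, -0.2, -0.9]
gripper_width: 1.0
grasp_force: 0.0
```

>>> arm_command(commands=[0,0.03,-0.03,0,0,0,1,0,0.07,-0.05,0,0,0,1,0,0.11,-0.06,0,0,0,1,0,0.15,-0.06,0,0,0,1,0,0.19,-0.06,0,0,0,1,0,0.22,-0.06,0,0,0,1,0,0.24,-0.06,0,0,0,1,0,0.24,-0.06,0,0,0,1])

```text
t: 22.45
eef_pos: [0.4805, -0.5858, 0.2345]
tool_rot: [0.001, 0.995, -0.097, -0.001]
contact_force: [-0.0, -1.2, -0.8]
gripper_width: 1.004
grasp_force: 0.0
```

```bash
python3 -c "
from h import *
rel((.527,-.346,.0373),-11)
c=read_camera('top');crop(c,190,140,260,140,3,'pics/t7.png')"
```

```text
t 22.45 pos [ 0.4805 -0.5858  0.2345] yaw -11.1 z [-0.002  -0.0014 -1.    ] F [-0.04 -1.17 -0.75] w 1.004
shift [-2.000e-04 -2.446e-01  1.967e-01] rz -0.1
```

View pics/t7.png

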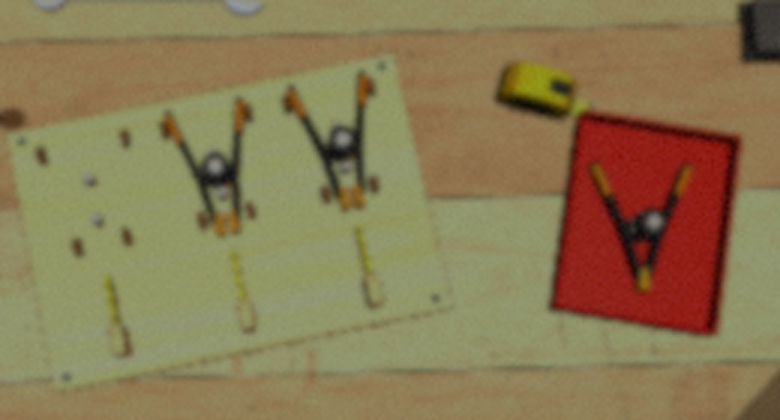

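The weak clamp lies flat and central in the tray (hub at crop 650,222). B and C are seated, and all three cards are on the deck. The arm is clear.

```bash
python3 -c "
from station import hand_in
print(hand_in())"
```

```text
the job is handed in; nothing more can be done
None
```

I pulled all three cards; clamp A at the left place was the weak one (its card came at about 4.5 N, against 12–13 N for the other two). It now lies flat in the red tray, the two good clamps are still seated, nothing else looked disturbed, and the job was handed in at about 22.5 s with no verdict returned.

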